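# Set the bench mixer's washed parts back in place

### The job

The mixer's parts are back from the wash. Fit the impeller on the splined drive spindle, rocking it until the teeth mesh and it sits fully home on the shoulder; press every steel rod on the bench down past the sprung jaw of a clip in the rack (either clip, one rod each) until it sits in the forks; and hang every U-shaped bowl clamp upright over the rail, between its posts. There may be one or two rods and two or three clamps; leave everything else on the bench where it is.

Things in the scene. Friction and masses are not known exactly. Their poses are not given: they have to be found in the camera images.
- impeller: Steel three-bladed impeller, about 450 g, standing on its six-sided hub (56 across flats, 52 tall). Origin: centre of the hub's underside; z up. Blades reach 63 mm radius, 16 mm up. Bore from below, 44 deep, with six inward teeth 7 wide on its lower 30 mm, at 0, 60, 120.. degrees from the x axis; 31.5 between opposite teeth, 45 between the walls behind them.
- impeller_grip (a point): Centre of the impeller's grip block on top of the hub, 73 mm above the impeller's origin. The block is 36 long in the impeller's x, 24 thick in y, 42 tall.
- spindle_seat (a point): Centre of the steel shoulder (68 across, 20 tall) on the white drive unit (150 x 150 x 55 box), 75 mm above the bench, on the spindle's axis; z up. The impeller is home when its origin is here. The spindle's six outward teeth run from here 28 mm up: core 28, over the teeth 40 across, teeth 5 wide. The spindle turns only stiffly (0.5 N m).
- spindle_tip (a point): Top of the spindle's nose, 40 mm above the shoulder; the nose tapers from 28 to 16 across. The teeth's angle differs every time and shows in no pose: see it from above or feel for it. Teeth on teeth, the impeller stops 28 mm above home; it drops in within about 8 degrees either side of the exact angle, which repeats every 60 degrees.
- rack: Rack with two clips side by side: base plate 190 x 180 x 8. Origin: centre of its underside. The rods lie along its x; clip 1 is 45 mm to its +y, clip 2 45 mm to its -y. Lowered level, a rod meets the hooks' slopes about 20 mm above its seat; about 10 N straight down springs the jaw aside and it snaps back over the rod. Between the forks the fingers have room down to 25 mm below the rod's axis.
- clip1_seat (a point): Where the middle of the rod's axis lies when seated in this clip, 46 mm above the bench; x along the rod, z up. Two white forks 60 mm either side in x (slot 16 wide, 14 thick) hold it; two hooks of a sprung jaw, 74 mm either side, reach over it from +y. 
- clip2_seat (a point): Where the middle of the rod's axis lies when seated in this clip, 46 mm above the bench; x along the rod, z up. Two white forks 60 mm either side in x (slot 16 wide, 14 thick) hold it; two hooks of a sprung jaw, 74 mm either side, reach over it from +y. Like clip 1.
- rail_mid (a point): Middle of the axis of the horizontal steel rail, 16 mm in diameter, 310 long along this point's y, axis 125 mm above the bench, with a 16 mm post at each end; z up. A hanging clamp's origin lies 8 mm above the axis.
- rod1: Steel rod, 12 mm diameter, 170 long, with a black square handle block (50 long, 20 x 20) around its middle; about 120 g. It lies on the bench on its block, axis 10 mm up. Origin: on the axis at mid length; x along the rod, y and z square to the block's faces. May be absent.
- rod2: Steel rod, 12 mm diameter, 170 long, with a black square handle block (50 long, 20 x 20) around its middle; about 120 g. It lies on the bench on its block, axis 10 mm up. Origin: on the axis at mid length; x along the rod, y and z square to the block's faces. May be absent.
- clamp1: Bowl clamp: inverted U of steel strip with a black grip tab on top, 180 g, standing on its two feet. Origin: middle of the bridge's underside, 65 mm above the feet's undersides. z up, x from leg to leg, y along the strip's width. 40 between the legs; overall 82 in x, 42 in y. Bridge 5 thick; tab 12 thick in x, 30 long in y, 5 to 47 mm above the origin. May be absent.
- clamp2: Bowl clamp: inverted U of steel strip with a black grip tab on top, 180 g, standing on its two feet. Origin: middle of the bridge's underside, 65 mm above the feet's undersides. z up, x from leg to leg, y along the strip's width. 40 between the legs; overall 82 in x, 42 in y. Bridge 5 thick; tab 12 thick in x, 30 long in y, 5 to 47 mm above the origin. May be absent.
- clamp3: Bowl clamp: inverted U of steel strip with a black grip tab on top, 180 g, standing on its two feet. Origin: middle of the bridge's underside, 65 mm above the feet's undersides. z up, x from leg to leg, y along the strip's width. 40 between the legs; overall 82 in x, 42 in y. Bridge 5 thick; tab 12 thick in x, 30 long in y, 5 to 47 mm above the origin. May be absent.
- jar: Bystander: small amber glass jar, 42 across, 48 tall (mm). Origin: centre of its underside.
- beaker: Bystander: glass beaker, 68 across, 80 tall (mm). Origin: centre of its underside.
- pan: Bystander: steel bowl, 120 across, 45 tall (mm). Origin: centre of its underside.
- wipes: Bystander: white plastic box, 70 x 50 x 30 tall (mm). Origin: centre of its underside.
- spatula: Bystander: spatula lying flat; origin at its underside (mm).
- weight: Bystander: brass cylinder, 36 across, 35 tall (mm). Origin: centre of its underside.
Things that resemble listed ones, but are neither listed nor needed, are in the scene too. Leave any green look-alike of the clamp2 alone.

How it is judged:
By the outcome, as a careful person would: the job done as asked, in the order asked, and still so for the second after the job is handed in, with the robot touching nothing.
Of rod1, rod2 only 1 to 2 are there at a start; the rules pass over those that are not, and their reading is None.
Of clamp1, clamp2, clamp3 only 2 to 3 are there at a start; the rules pass over those that are not, and their reading is None.
At some moment in a run one of impeller, rod1, rod2 may be knocked a few centimetres aside while the robot is not near it.
It also fails if it takes over 210 s, if anything falls off the work surface, if the arm or the gripper's body presses on something with over 40 N, if the wrist force passes 120 N, or if a joint passes its speed limit or range.

### The arm

A 6-joint arm with a two-finger parallel gripper is mounted at the origin on the work surface. World frame = base frame: x ahead of the robot, y to its left, z up, the work surface at z = 0. Lengths are in m, angles in rad, forces in N, time in s.
With the tool pointing down it reaches from about 0.275 to 1 m from the base axis. Payload 8.4 kg.
Tool frame: the origin (TCP) lies on the centre line of the jaws, within the pads' length; the fingertips stand 17 mm ahead of it and the grasp point (between the pads) lies 2 mm behind it (bot.tcp_to_tips is the y of the fingertips in the tool frame, in m); y points along the fingers, z is the direction in which the jaws open and shut, and the axes are right-handed (so a half turn about y gives the same grasp; the last joint's range is limited). The gripper opens to 85 mm and grips with 20 to 120 N. Pads are 22 mm wide; open, the fingers measure 114 mm over their backs; the gripper's body (76 mm by 85 mm) begins 54 mm behind the grasp point. The pads swing forward as they close: fully open they stand 13 mm farther back than shut.
Start: joints at [1.146, 0.353, 1.633, -0, 1.155, -0.002], TCP at [0.256, 0.57, 0.248] pointing down, gripper open.
Joint ranges: [-2.63, 2.63], [-0.92, 2.1], [0.06, 2.66], [-1.3, 4.44], [0, 2.69], [-3.02, 3.02]. Speed limits (rad/s): [2.22, 2.22, 2.79, 3.14, 3.14, 3.14].

### API

Orientations are given as a unit quaternion [x, y, z, w].
In Python, from workcell import bot, hand, kinematics, get_obs, vision, hand_in gives the robot as it stands. The module is installed in compiled form; this text tells all that it offers. Calls block until the motion is done:
- bot.reach(position, orientation): joint-space move of the TCP to a pose.
- bot.servo_line(position, ori=None, velocity=0.15): straight line of the TCP; ori=None keeps the orientation; velocity is the mean speed in m/s.
- bot.goto_joints(angles): joint-space move.
- hand.move_gripper(opening, strength=None): finger opening in m; strength is the grip in N (None keeps the last); returns when the fingers have stopped.
- bot.dwell(seconds).
- kinematics.solve_ik(position, orientation): joint angles nearest the present ones, or None.
- get_obs(): the state.
- vision.read_camera(name): name is "scene" or "top" or "wrist"; returns a dict with "frame" (480x640x3 uint8, red, green, blue), "intrinsics" (3x3 intrinsics, pixels), "view" (4x4, takes a point from world to camera coordinates). Camera axes: x right, y down, z forward; pixel columns grow to the right and rows downward; lengths in m; the calibration is good to about 2 mm. A picture is of the moment at which its call begins. There is no depth.
A pose or a line that the arm cannot do raises bot.IKError and nothing moves.
- hand_in(): hands the job in, once; it reports no verdict.
The state is a dict: "time_s": time; "joint_pos": joint angles; "joint_vel": joint speeds; "joint_efforts": joint torques, N m; "position": TCP position; "orientation": TCP orientation; "wrist_force": force on the tool from outside, world axes, zero at the start; "ft_torque": the same for the moment, N m; "gripper_width": finger opening in m.
Only numpy, scipy, OpenCV 4.12 (cv2) and the standard library are available. Lean on these libraries where they do the work, as an engineer would, in place of code of your own. Each camera call takes 0.05 s, during which the arm holds its last target. There are 200 camera calls.

## Working session

There is one attempt and no reset: what is moved stays moved. The work goes in short steps, each a Python script; the robot and the scene stay as the last script left them, time stands still between calls to the robot, and variables do not carry over. Pictures are saved under pics/ and viewed, about 12 in all and at most 16, crops included, and the job is handed in when it is done.

```bash
mkdir -p pics
cat > h.py <<'E'
import numpy as np, cv2
from workcell import bot, hand, kinematics, get_obs, vision, hand_in
def cam(n,f=None):
    c=vision.read_camera(n)
    if f: cv2.imwrite('pics/'+f,c['frame'][:,:,::-1])
    return c
def ray(c,u,v,z):
    K,V=c['intrinsics'],c['view']; R,t=V[:3,:3],V[:3,3]
    o=-R.T@t; d=R.T@np.linalg.solve(K,[u,v,1.]); return o+d*(z-o[2])/d[2]
def proj(c,p):
    q=c['view'][:3,:3]@np.array(p)+c['view'][:3,3]; q=c['intrinsics']@q; return q[:2]/q[2]
E
python3 - <<'E'
from h import *
import pickle
print(get_obs())
d={}
for n in ['scene','top','wrist']:
    c=cam(n,n+'0.png'); d[n]=c; print(n,c['intrinsics'].round(1).tolist(),(-c['view'][:3,:3].T@c['view'][:3,3]).round(3), c['view'][:3,:3].round(3).tolist())
pickle.dump(d,open('c0.pkl','wb'))
cv2.imwrite('pics/top0b.png',cv2.resize(d['top']['frame'][:,:,::-1],(800,600),interpolation=cv2.INTER_CUBIC))
E
```

```text
{'time_s': 0.0, 'joint_pos': array([ 1.14561286e+00,  3.53670663e-01,  1.63415701e+00, -4.66999972e-06,
        1.15518895e+00, -2.40759206e-03]), 'joint_vel': array([-3.41963090e-05,  9.91652644e-04,  7.83527114e-04,  2.16234502e-03,
        8.52178935e-05, -4.32935567e-04]), 'joint_efforts': array([ 2.94370693e-06, -6.05258489e+01, -3.42074454e+01, -3.66763823e-05,
        9.49924404e-03,  1.15246965e-05]), 'position': array([0.25624794, 0.56954642, 0.24753781]), 'orientation': array([ 0.69185931, -0.14846778,  0.14825709, -0.6908747 ]), 'wrist_force': array([0.03116689, 0.35931923, 0.08930048]), 'ft_torque': array([0.018232  , 0.02991055, 0.0347295 ]), 'gripper_width': 0.08544590284602545}
scene [[520.3, 0.0, 323.7], [0.0, 520.3, 231.2], [0.0, 0.0, 1.0]] [0.969 0.666 0.866] [[-0.821, 0.571, 0.008], [0.383, 0.562, -0.733], [-0.423, -0.599, -0.68]]
top [[587.6, 0.0, 318.7], [0.0, 587.6, 245.5], [0.0, 0.0, 1.0]] [ 0.283 -0.024  1.378] [[0.005, -1.0, -0.027], [-0.986, -0.001, -0.165], [0.165, 0.028, -0.986]]
wrist [[382.3, 0.0, 313.4], [0.0, 382.3, 237.5], [0.0, 0.0, 1.0]] [0.192 0.599 0.374] [[0.41, 0.912, -0.001], [0.876, -0.393, 0.28], [0.255, -0.116, -0.96]]
```

View pics/top0b.png

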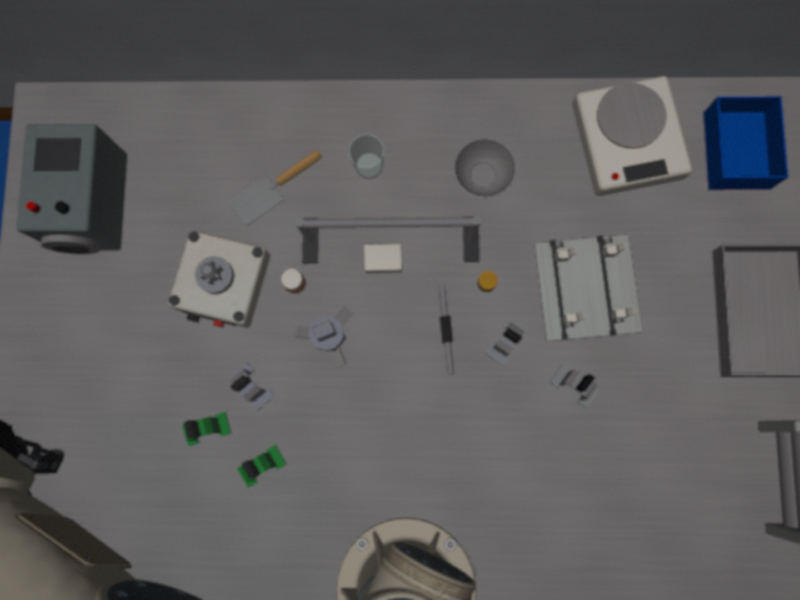

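View pics/scene0.png

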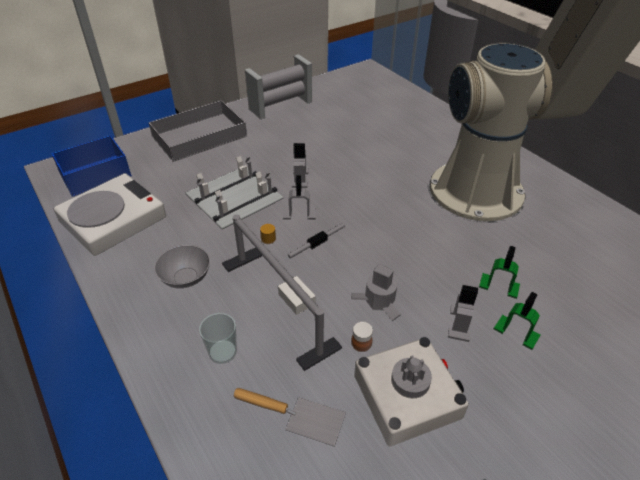

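```bash
cat >> h.py <<'E'
from scipy.spatial.transform import Rotation as Ro
def down(a):
    z=np.array([np.cos(a),np.sin(a),0]); y=np.array([0,0,-1.]); x=np.cross(y,z)
    return Ro.from_matrix(np.stack([x,y,z],1)).as_quat()
def pose():
    o=get_obs(); return o['position'],Ro.from_quat(o['orientation']).as_matrix()
def ang(R): return np.arctan2(R[1,2],R[0,2])
E
python3 - <<'E'
from h import *
import pickle
d=pickle.load(open('c0.pkl','rb'))
p,R=pose(); print('tool R',R.round(3).tolist(),np.degrees(ang(R)))
V=d['wrist']['view']; C=-V[:3,:3].T@V[:3,3]
print('cam pos in tool',(R.T@(C-p)).round(4),'cam axes in tool',(R.T@V[:3,:3].T).round(3).tolist())
t=d['top']
for n,u,v,z in [('spindle',214,270,.115),('imp',322,328,.085),('rod',446,328,.01),('railL',302,222,.125),('railR',476,222,.125),('rack',588,288,.0),('cl a',248,387,.065),('cl b',506,342,.065),('cl c',575,382,.065),('wipes',382,258,.03),('jar?',292,279,.05),('weight',487,281,.035)]:
    print(n,ray(t,u/1.25,v/1.25,z).round(3))
E
```

```text
tool R [[0.912, -0.0, 0.41], [-0.41, -0.001, 0.912], [0.0, -1.0, -0.001]] 65.77337550088387
cam pos in tool [-0.0708 -0.126   0.0004] cam axes in tool [[-0.001, 0.96, 0.28], [0.0, -0.28, 0.96], [1.0, 0.001, 0.0]]
spindle [0.56  0.338 0.115]
imp [0.461 0.148 0.085]
rod [ 0.472 -0.075  0.01 ]
railL [0.645 0.183 0.125]
railR [ 0.644 -0.124  0.125]
rack [ 0.55  -0.345  0.   ]
cl a [0.357 0.281 0.065]
cl b [ 0.439 -0.18   0.065]
cl c [ 0.368 -0.301  0.065]
wipes [0.602 0.045 0.03 ]
jar? [0.557 0.211 0.05 ]
weight [ 0.556 -0.151  0.035]
```

Run:
```python
from h import *
import pickle
d={}
for n,x,y,z in [('spin',.52,.338,.30),('imp',.43,.148,.27),('rod',.45,-.075,.25),('rack',.51,-.345,.30)]:
    bot.reach([x,y,z],down(np.pi/2)); bot.dwell(.15)
    d[n]=cam('wrist',n+'1.png')
pickle.dump(d,open('c1.pkl','wb'))
print(get_obs()['time_s'])
m=[d[n]['frame'][90:390,120:520] for n in d]
cv2.imwrite('pics/m1.png',np.vstack([np.hstack(m[:2]),np.hstack(m[2:])])[:,:,::-1])
```

```text
5.125
```

View pics/m1.png

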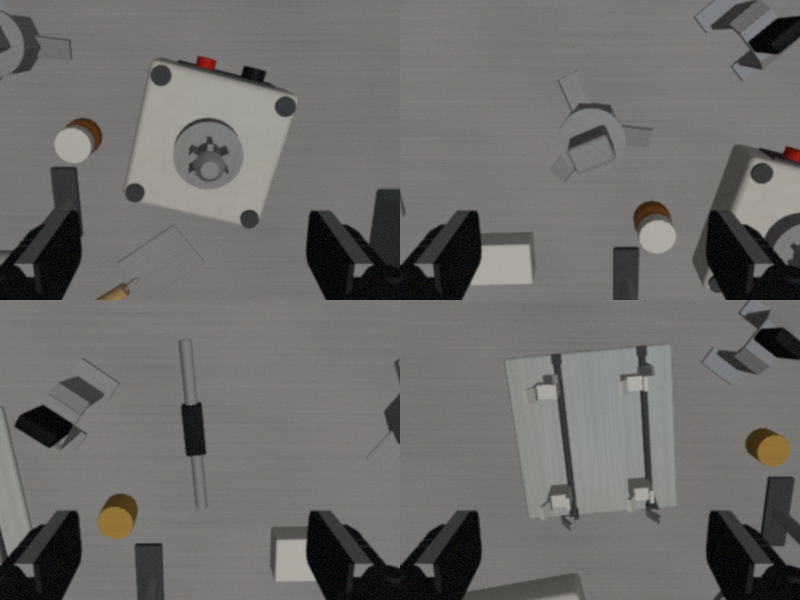

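Run:
```python
from h import *
import pickle
d=pickle.load(open('c1.pkl','rb'))
g=lambda n,u,v,w,h,s: cv2.resize(cv2.convertScaleAbs(d[n]['frame'][v:v+h,u:u+w],alpha=1.5),(w*s,h*s),interpolation=cv2.INTER_CUBIC)
a=g('spin',288,202,80,80,5); b=g('imp',250,150,100,100,4); c=g('rack',210,130,200,100,4)[:200*2]
c=cv2.resize(d['rack']['frame'][120:320,210:410],(400,400)); 
cv2.imwrite('pics/m2.png',np.hstack([a,b])[:,:,::-1])
# rotate rack crop for large view
cv2.imwrite('pics/m3.png',g('rack',210,125,190,200,3)[:,:,::-1])
```

```text
(no output)
```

View pics/m2.png

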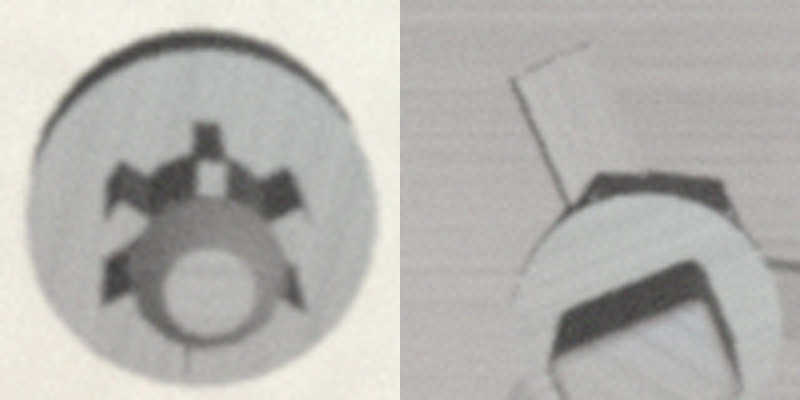

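View pics/m3.png

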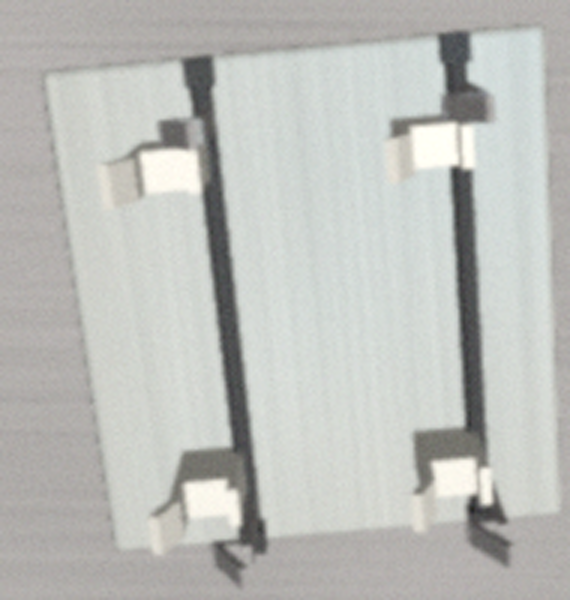

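```bash
cat >> h.py <<'E'
def pts(c,P,z): return np.array([ray(c,u,v,z) for u,v in P])
E
python3 - <<'E'
from h import *
import pickle
d=pickle.load(open('c1.pkl','rb')); t=pickle.load(open('c0.pkl','rb'))
r=pts(d['rack'],[(210+u/3,125+v/3) for u,v in [(47,72),(542,28),(558,512),(118,548)]],.008)
print('rack',r.round(4).tolist(),r.mean(0).round(4)); e=r[2]-r[1]+r[3]-r[0]; f=r[1]-r[0]+r[2]-r[3]
print(np.linalg.norm(e)/2,np.linalg.norm(f)/2,np.degrees([np.arctan2(e[1],e[0]),np.arctan2(f[1],f[0])-np.pi/2]))
r=pts(t['top'],[(u/1.25,v/1.25) for u,v in [(537,243),(628,236),(640,332),(548,340)]],.008);print('rack top',r.mean(0).round(4))
print('imp block',ray(d['imp'],312,243,.094).round(4),'hub',ray(d['imp'],312,231.7,.052).round(4))
print('spin nose',ray(d['spin'],288+208/5,202+292/5,.115).round(4),'shoulder',ray(d['spin'],288+203/5,202+217/5,.075).round(4))
# rod axis ends
r=pts(d['rod'],[(120+185,90+340-300),(120+202,90+507-300)],.01);print('rod',r.round(4).tolist(),r.mean(0).round(4),np.degrees(np.arctan2(*(r[1]-r[0])[1::-1])))
for n,p,a in [('g',[.457,.15,.08],22.6),('s',[.56,.338,.25],-2.4),('s2',[.56,.338,.25],57.6)]:
    j=kinematics.solve_ik(p,down(np.radians(a))); print(n,None if j is None else np.degrees(j).round(0))
E
```

```text
rack [[0.4631, -0.4367, 0.008], [0.4476, -0.2615, 0.008], [0.6332, -0.2442, 0.008], [0.6493, -0.4197, 0.008]] [ 0.5483 -0.3405  0.008 ]
0.18672884759206604 0.17605358326400333 [5.25142351 5.1447556 ]
rack top [ 0.5499 -0.3433  0.008 ]
imp block [0.4534 0.1485 0.094 ] hub [0.4553 0.1483 0.052 ]
spin nose [0.5597 0.3533 0.115 ] shoulder [0.5587 0.3539 0.075 ]
rod [[0.3832, -0.0812, 0.01], [0.5512, -0.0641, 0.01]] [ 0.4672 -0.0727  0.01  ] 5.819877663222053
g [ 18.  22. 119.   0.  40.  -5.]
s [31. 23. 90. -0. 68. 33.]
s2 [ 31.  23.  90.  -0.  68. -27.]
```

Run:
```python
from h import *
import pickle
d=pickle.load(open('c1.pkl','rb')); t=pickle.load(open('c0.pkl','rb'))
for z,P in [(.115,(.5597,.3533)),(.075,(.5587,.3539))]:
    print([proj(t[n],[*P,z]).round(1) for n in ['top','scene']])
print('top',[ (proj(t['top'],[.5597,.3533,.115])*1.25).round(1)])
g=lambda f,u,v,w,h,s: cv2.resize(cv2.convertScaleAbs(f[v:v+h,u:u+w],alpha=1.5),(w*s,h*s),interpolation=cv2.INTER_CUBIC)
cv2.imwrite('pics/m4.png',np.hstack([g(t['top']['frame'],130,180,80,80,5),g(t['scene']['frame'],370,330,80,80,5)])[:,:,::-1])
```

```text
[array([164.5, 216.1]), array([414.1, 361.2])]
[array([169.3, 220.3]), array([411.8, 374.2])]
top [array([205.7, 270.2])]
```

View pics/m4.png

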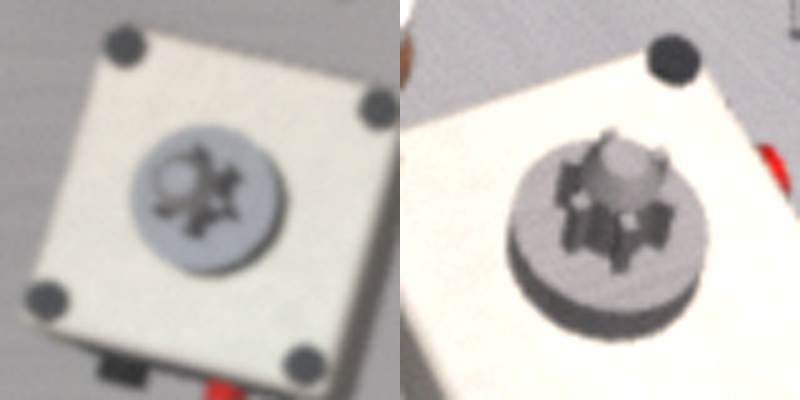

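```bash
cat >> h.py <<'E'
import pickle
def moved(pt,r=28):
    c0=pickle.load(open('c0.pkl','rb'))['top']; c=cam('top'); u,v=proj(c0,pt).astype(int)
    s=np.s_[v-r:v+r,u-r:u+r]; return np.abs(c['frame'][s].astype(int)-c0['frame'][s]).mean()
def F(): return get_obs()['wrist_force']
E
python3 - <<'E'
from h import *
print('diff',moved([.455,.148,.03]),moved([.467,-.073,.01]))
q=down(np.radians(22.6)); x,y=.4545,.1485
bot.reach([x,y,.18],q); bot.dwell(.1)
print('diff',moved([.455,.148,.03],8))
bot.servo_line([x,y,.078],q,.12); print(F())
hand.move_gripper(.0,60); print(get_obs()['gripper_width'],F())
bot.servo_line([x,y,.25],velocity=.15); bot.dwell(.2); print(get_obs()['gripper_width'],F())
q=down(np.radians(-2.4)); 
bot.reach([.5595,.3525,.25],q); bot.dwell(.2)
cam('wrist','w5.png'); cam('scene','s5.png')
a=cv2.imread('pics/w5.png'); b=cv2.imread('pics/s5.png')
cv2.imwrite('pics/m5.png',np.hstack([a[180:480,120:520],cv2.resize(b[230:430,280:547],(400,300))])); print(get_obs()['time_s'],F())
E
```

```text
diff 1.806016156462585 1.7425595238095237
diff 30.30078125
[-0.042932    0.23251949  0.51791504]
0.022982396995210708 [-2.23860789 -0.49451656  5.53450552]
0.023212150682951762 [ 0.11705505 -0.96763175 -4.15031985]
11.525 [-0.60019804  0.15325669 -4.0547102 ]
```

View pics/m5.png

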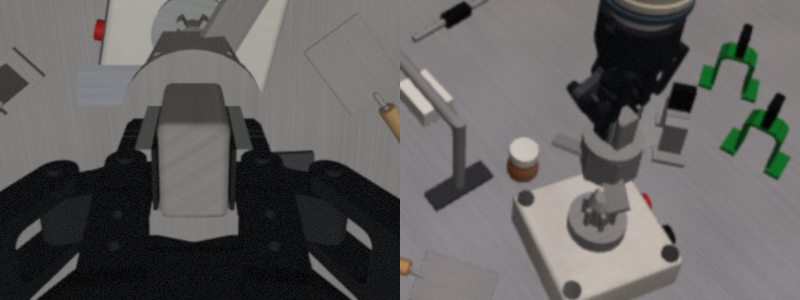

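Run:
```python
from h import *
x,y=.5595,.3525
bot.servo_line([x,y,.198],velocity=.1); bot.dwell(.15); f0=F(); print(f0)
z=.198
while z>.150:
    z-=.002; bot.servo_line([x,y,z],velocity=.04); f=F()-f0
    o=get_obs(); print(round(z,3),o['position'].round(4),f.round(1),o['ft_torque'].round(2))
    if f[2]>12 or np.hypot(f[0],f[1])>15: break
print(get_obs()['time_s'])
```

```text
[-0.16467612 -0.12680692 -4.2899481 ]
0.196 [0.5595 0.3525 0.1961] [ 0.7 -0.1 -0.5] [-0.03 -0.01  0.03]
0.194 [0.5594 0.3524 0.1938] [-0.5  0.2  0.7] [-0.04  0.03  0.04]
0.192 [0.5594 0.3525 0.1918] [-0.3  0.5  0.6] [0.05 0.03 0.03]
0.19 [0.5594 0.3524 0.1898] [-0.  -0.5  0.3] [ 0.03 -0.03 -0.04]
0.188 [0.5594 0.3524 0.1878] [0.2 0.1 0.2] [-0.    0.01 -0.03]
0.186 [0.5594 0.3525 0.1858] [-0.   0.6 -0.8] [0.   0.01 0.01]
0.184 [0.5594 0.3524 0.1838] [-0.4  1.1  0.5] [0.02 0.01 0.01]
0.182 [0.5594 0.3525 0.1818] [ 0.4 -0.2 -0.4] [ 0.03  0.03 -0.01]
0.18 [0.5594 0.3524 0.1798] [-0.4 -0.1  0.6] [ 0.   -0.02  0.03]
0.178 [0.5594 0.3524 0.1778] [-0.1 -0.1  0. ] [-0.03 -0.01 -0.01]
0.176 [0.5594 0.3524 0.1758] [ 0.7  0.2 -1. ] [0.02 0.   0.01]
0.174 [0.5594 0.3524 0.1738] [1.1 0.2 1.7] [-0.03  0.04  0.08]
0.172 [0.5594 0.3524 0.1718] [ 0.1  0.4 -0.8] [-0.05 -0.02  0.01]
0.17 [0.5594 0.3524 0.1698] [1.1 0.3 0.5] [ 0.03  0.03 -0.05]
0.168 [0.5594 0.3524 0.1678] [ 1.4  0.8 -0.2] [ 0.03 -0.08 -0.04]
0.166 [0.5594 0.3524 0.1658] [-0.5 -0.5  0.3] [0.02 0.01 0.04]
0.164 [0.5594 0.3524 0.1638] [-0.1  0.2  1. ] [0.05 0.02 0.02]
0.162 [0.5594 0.3524 0.1618] [-0.4  0.2  0.2] [ 0.   -0.04  0.06]
0.16 [0.5594 0.3524 0.1598] [-0.1 -0.1 -0.3] [ 0.03 -0.01  0.  ]
0.158 [0.5594 0.3524 0.1578] [-0.6 -0.8 -1. ] [ 0.02  0.01 -0.01]
0.156 [0.5594 0.3524 0.1558] [ 0.2  0.6 -0.4] [ 0.    0.02 -0.04]
0.154 [0.5594 0.3525 0.1538] [0.8 0.2 0.4] [-0.    0.04 -0.  ]
0.152 [0.5596 0.3527 0.1533] [-3.9 -1.4 10.2] [-0.33  0.53 -0.02]
0.15 [0.5597 0.3528 0.1533] [-8.5 -4.3 25.6] [-0.91  1.49 -0.09]
18.3417
```

Run:
```python
from h import *
bot.servo_line([.5595,.3525,.153],velocity=.05); print(F())
hand.move_gripper(.05); bot.servo_line([.5595,.3525,.26],velocity=.2)
a=np.radians(95.8)
bot.reach([.42,-.075,.23],down(a)); bot.dwell(.15)
c=cam('wrist','w6.png'); print('diff',moved([.467,-.073,.01],10),moved([.56,.35,.1]))
# black block mask
u,v=proj(c,[.467,-.073,.02]); print(u,v)
g=c['frame'].max(2)
m=(g<45).astype(np.uint8)
n,l,s,ce=cv2.connectedComponentsWithStats(m)
for i in range(1,n):
    if 300<s[i,4]<8000: print(s[i],ce[i].round(1),ray(c,*ce[i],.02).round(4))
print(get_obs()['time_s'])
b=cam('scene')['frame'][:,:,::-1]
cv2.imwrite('pics/m6.png',np.hstack([cv2.imread('pics/w6.png')[60:360,120:520],cv2.resize(b[280:480,330:597],(400,300))]))
```

```text
[-0.84896679 -0.10863167  3.98464009]
diff 35.3475 12.25829081632653
309.8306961530795 257.5218286851581
[ 125  224   60   49 1674] [154.9 247.2] [ 0.4715 -0.2162  0.02  ]
[ 300  228   20   54 1014] [309.5 255.2] [ 0.4648 -0.0736  0.02  ]
22.05
```

View pics/m6.png

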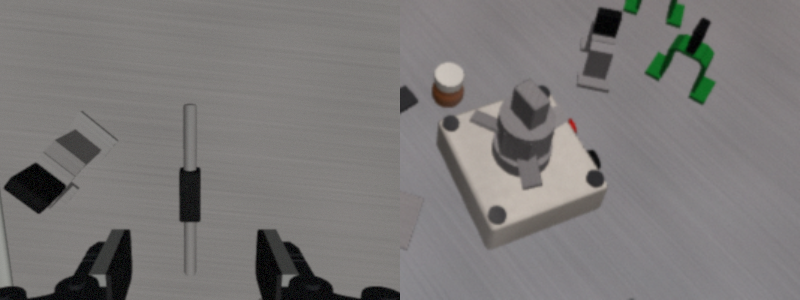

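Run:
```python
from h import *
a=np.radians(95.8); q=down(a); x,y=.466,-.0735
bot.reach([x,y,.12],q); bot.servo_line([x,y,.021],velocity=.12); print(F())
hand.move_gripper(0,60); print(get_obs()['gripper_width'],F())
bot.servo_line([x,y,.16],velocity=.15)
q=down(np.radians(95.2)); s=[.545,-.2965]
bot.reach([*s,.16],q); bot.servo_line([*s,.11],velocity=.1); bot.dwell(.2); print(F(),get_obs()['gripper_width'])
c=cam('wrist','w7.png'); pickle.dump(c,open('c7.pkl','wb'))
print(get_obs()['time_s'],moved([.37,.28,.05],10))
b=cam('scene','s7.png')['frame'][:,:,::-1]
cv2.imwrite('pics/m7.png',np.hstack([cv2.imread('pics/w7.png')[90:450,100:500],cv2.resize(b[130:270,170:326],(400,360))]))
```

```text
[-0.14159002 -0.43806536  0.259953  ]
0.018588835633361334 [-1.56145835 -0.64835475  8.21683465]
[-0.16340672  0.0738844  -1.14534813] 0.01835362297091677
26.9167 1.2116666666666667
```

View pics/m7.png

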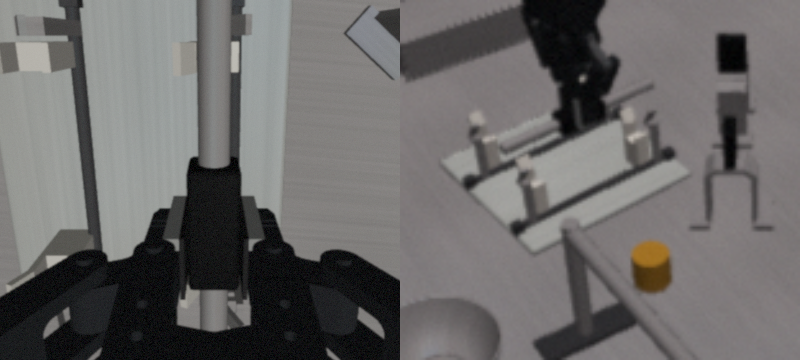

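Run:
```python
from h import *
c=pickle.load(open('c7.pkl','rb')); f=c['frame']
cv2.imwrite('pics/m8.png',cv2.resize(cv2.convertScaleAbs(f[90:180,100:360],alpha=1.3),(780,270),interpolation=cv2.INTER_CUBIC)[:,:,::-1])
ex=np.array([np.cos(np.radians(5.2)),np.sin(np.radians(5.2)),0]); ey=np.array([-ex[1],ex[0],0])
for cl,k in (('1',.045),('2',-.045)):
  for z in (.046,.06,.07):
    for yy in (-.008,0,.008):
      p=np.array([.549,-.341,z])+ey*(k+yy)-ex*.067; print(cl,z,yy,((proj(c,p)-[100,90])*3).round(0))
p=np.array([.545,-.2965,.098]); print([((proj(c,p+ey*s-ex*.067)-[100,90])*3).round(0) for s in (-.006,.006)])
```

```text
1 0.046 -0.008 [592. 128.]
1 0.046 0 [642. 128.]
1 0.046 0.008 [692. 128.]
1 0.06 -0.008 [589. 130.]
1 0.06 0 [642. 130.]
1 0.06 0.008 [696. 130.]
1 0.07 -0.008 [586. 131.]
1 0.07 0 [643. 131.]
1 0.07 0.008 [699. 131.]
2 0.046 -0.008 [ 32. 128.]
2 0.046 0 [ 82. 128.]
2 0.046 0.008 [132. 128.]
2 0.06 -0.008 [-16. 130.]
2 0.06 0 [ 38. 130.]
2 0.06 0.008 [ 91. 130.]
2 0.07 -0.008 [-55. 131.]
2 0.07 0 [  2. 131.]
2 0.07 0.008 [ 59. 131.]
[array([589., 136.]), array([691., 137.])]
```

View pics/m8.png

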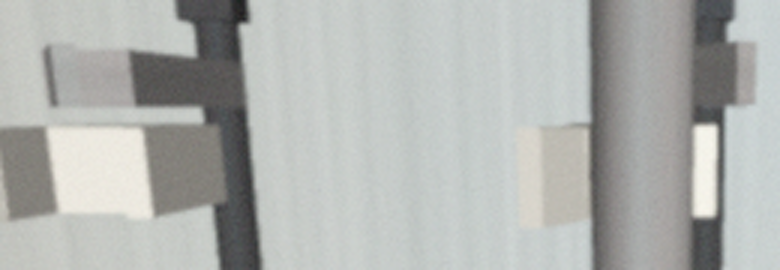

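Run:
```python
from h import *
c=pickle.load(open('c7.pkl','rb')); f=c['frame']; s=cv2.imread('pics/s7.png')[:,:,::-1]
z=lambda a: cv2.resize(cv2.convertScaleAbs(a,alpha=1.2),(400,560),interpolation=cv2.INTER_CUBIC)
cv2.imwrite('pics/m9.png',np.hstack([z(f[90:370,30:230]),z(s[155:239,188:248])])[:,:,::-1])
```

```text
(no output)
```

View pics/m9.png

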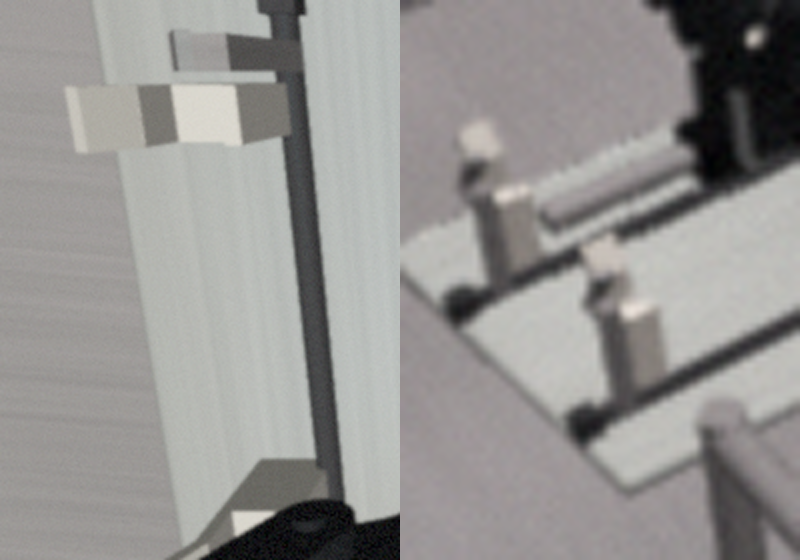

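Run:
```python
from h import *
s=np.array([.549,-.341])+.045*np.array([-np.sin(np.radians(5.2)),np.cos(np.radians(5.2))]); print(s)
s=[s[0],s[1]]
bot.servo_line([*s,.088],velocity=.1); bot.dwell(.15); f0=F()
z=.088
while z>.0545:
    z-=.002; bot.servo_line([*s,z],velocity=.05); f=F()-f0; o=get_obs()
    print(round(z,3),o['position'].round(4)[2],f.round(1),o['ft_torque'].round(2))
    if f[2]>30 or np.hypot(f[0],f[1])>20: break
print(get_obs()['time_s'])
c=cam('wrist','w10.png'); b=cam('scene','s10.png')
```

```text
[ 0.54492153 -0.2961852 ]
0.086 0.0861 [-1.  -0.2  0.2] [ 0.01  0.   -0.03]
0.084 0.0839 [-0.4  0.8  0.5] [-0.01  0.03  0.03]
0.082 0.0818 [-1.1  0.4  0.6] [-0.04  0.   -0.02]
0.08 0.0799 [-1.4  0.2  0.9] [-0.11 -0.    0.07]
0.078 0.0782 [ 0.5 -1.6  1.8] [-0.42 -0.06  0.05]
0.076 0.0763 [-0.1 -2.9  4. ] [-0.54 -0.18  0.08]
0.074 0.0743 [ 1.  -3.7  4.4] [-0.7  -0.21  0.12]
0.072 0.0721 [ 2.1 -3.1  4.2] [-0.66 -0.37  0.05]
0.07 0.0695 [ 1.6 -4.7  1.3] [-0.69 -0.34  0.17]
0.068 0.0675 [ 0.2 -2.7 -0.3] [-0.68 -0.23  0.14]
0.066 0.0656 [-0.2 -3.2 -2.2] [-0.63 -0.23  0.13]
0.064 0.0636 [-0.9 -2.  -3.1] [-0.55 -0.15  0.  ]
0.062 0.0616 [ 0.3 -1.3 -3.9] [-0.37 -0.27  0.08]
0.06 0.0599 [-1.5  0.   0.9] [-0.02  0.03 -0.05]
0.058 0.058 [-0.6 -0.   0.7] [ 0.03 -0.   -0.01]
0.056 0.0577 [-5.8  4.2 18. ] [0.57 0.82 0.04]
0.054 0.0574 [-12.2   6.5  36.8] [ 1.14  1.79 -0.06]
31.7833
```

Run:
```python
from h import *
p=get_obs()['position']; s=[.5449,-.2962]
bot.servo_line([*s,.0575],velocity=.05)
hand.move_gripper(.045); print(F()); bot.servo_line([*s,.2],velocity=.15)
bot.reach([.36,-.24,.28],down(np.pi/2)); bot.dwell(.15); c=cam('wrist','w11.png')
bot.reach([.62,.03,.32],down(np.pi/2)); bot.dwell(.15); e=cam('wrist','w11b.png')
pickle.dump([c,e],open('c11.pkl','wb')); print(get_obs()['time_s'])
b=cam('scene','s11.png')['frame']
cv2.imwrite('pics/m11.png',np.vstack([np.hstack([c['frame'][100:400,120:520],cv2.resize(b[130:250,150:310],(400,300))]),np.hstack([e['frame'][60:360,20:420],e['frame'][60:360,220:620]])])[:,:,::-1])
```

```text
[ 0.44751522 -0.70452594  0.38970525]
36.2667
```

View pics/m11.png

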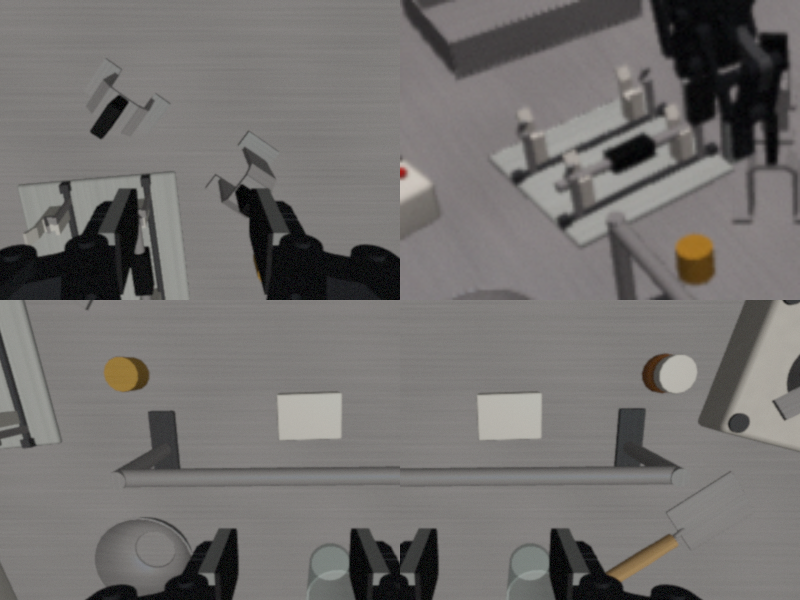

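```bash
cat >> h.py <<'E'
def tab(c,near,z=.112,thr=45):
    g=cv2.GaussianBlur(c['frame'].max(2),(3,3),0); m=(g<thr).astype(np.uint8)
    n,l,s,ce=cv2.connectedComponentsWithStats(m); best=None
    for i in range(1,n):
        if 150<s[i,4]<4000:
            k=cv2.findContours((l==i).astype(np.uint8),0,1)[0][0]
            P=np.array([ray(c,*q[0],z)[:2] for q in k])
            (x,y),(w,h),_=r=cv2.minAreaRect((P*1000).astype(np.float32))
            b=cv2.boxPoints(r); e=b[1]-b[0]; f=b[2]-b[1]; e=e if np.hypot(*e)>np.hypot(*f) else f
            dd=np.hypot(x/1000-near[0],y/1000-near[1])
            if best is None or dd<best[0]: best=(dd,x/1000,y/1000,max(w,h),min(w,h),np.degrees(np.arctan2(e[1],e[0]))%180)
    return best
E
python3 - <<'E'
from h import *
c,e=pickle.load(open('c11.pkl','rb'))
print('rail',ray(e,140,239,.125).round(4),ray(e,500,236,.125).round(4),ray(e,320,237,.125).round(4))
t=pickle.load(open('c0.pkl','rb'))['top']; print('top',[ray(t,u/1.25,v/1.25,.125).round(4) for u,v in [(302,222),(476,222)]])
m=[];D={}
for n,p in [('b',(.439,-.18)),('c',(.368,-.301)),('a',(.357,.281))]:
    bot.reach([p[0]+.065,p[1],.25],down(np.pi/2)); bot.dwell(.15); c=cam('wrist'); D[n]=c
    print(n,[np.round(tab(c,p,thr=k),3) for k in (35,45)])
    u,v=proj(c,[*p,.06]).astype(int); print(u,v); u=np.clip(u,80,559);v=max(v,80)
    m.append(cv2.resize(c['frame'][v-80:v+80,u-80:u+80],(266,266),interpolation=cv2.INTER_CUBIC))
pickle.dump(D,open('c12.pkl','wb'))
cv2.imwrite('pics/m12.png',np.hstack(m)[:,:,::-1]); print(get_obs()['time_s'])
E
```

```text
rail [ 0.6438 -0.1229  0.125 ] [0.6414 0.1922 0.125 ] [0.6422 0.0348 0.125 ]
top [array([0.6446, 0.1828, 0.125 ]), array([ 0.6439, -0.1245,  0.125 ])]
b [array([ 8.0000e-03,  4.4400e-01, -1.8600e-01,  2.7487e+01,  1.0731e+01,
        5.5599e+01]), array([ 8.0000e-03,  4.4400e-01, -1.8600e-01,  2.8215e+01,  1.1237e+01,
        5.5043e+01])]
312 131
c [array([ 1.00000e-02,  3.63000e-01, -3.10000e-01,  2.76090e+01,
        1.00530e+01,  1.43936e+02]), array([ 1.00000e-02,  3.63000e-01, -3.10000e-01,  2.82400e+01,
        1.07050e+01,  1.43623e+02])]
312 132
a [array([9.00000e-03, 3.59000e-01, 2.90000e-01, 2.75890e+01, 1.06060e+01,
       1.30877e+02]), array([9.0000e-03, 3.5900e-01, 2.9000e-01, 2.8159e+01, 1.1135e+01,
       1.3069e+02])]
313 132
40.6083
```

View pics/m12.png

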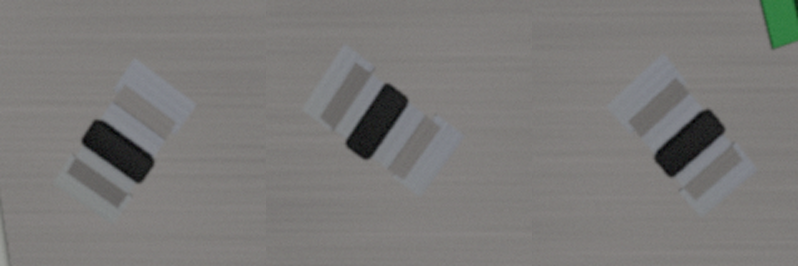

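```bash
cat > clamp.py <<'E'
from h import *
def hang(n,x,y,a,yt):
    q=down(np.radians(a)); hand.move_gripper(.06)
    bot.reach([x,y,.18],q); bot.servo_line([x,y,.092],velocity=.15); f=F()
    hand.move_gripper(0,50); w=get_obs()['gripper_width']
    bot.servo_line([x,y,.262],velocity=.2)
    qt=down(np.radians(.4)); X=.643
    bot.reach([X,yt,.262],qt); bot.dwell(.1); print(n,f.round(1),w,get_obs()['gripper_width'],F().round(1))
    bot.servo_line([X,yt,.170],velocity=.12); bot.dwell(.15); f0=F(); z=.170; print((f0).round(1))
    while z>.150:
        z-=.002; bot.servo_line([X,yt,z],velocity=.05); f=F()-f0
        if np.linalg.norm(f)>6: break
    print('contact',z,f.round(1)); bot.dwell(.1)
    hand.move_gripper(.045); bot.servo_line([X,yt,.262],velocity=.2); print(get_obs()['time_s'])
E
python3 - <<'E'
from clamp import *
hang('a',.359,.290,40.8,.119)
cam('scene','s13.png'); bot.reach([.5,.119,.3],down(np.radians(90))); bot.dwell(.1); c=cam('wrist'); e=cam('scene')
cv2.imwrite('pics/m13.png',np.hstack([c['frame'][130:430,120:520],cv2.resize(e['frame'][180:380,200:467],(400,300))])[:,:,::-1])
E
```

```text
a [ 1.  -0.6  0.5] 0.011487896968409569 0.01130240285148392 [-0.3  0.4 -1.3]
[ 0.2 -0.2 -2.4]
contact 0.158 [-6.  -1.6 20.5]
49.15
```

View pics/m13.png

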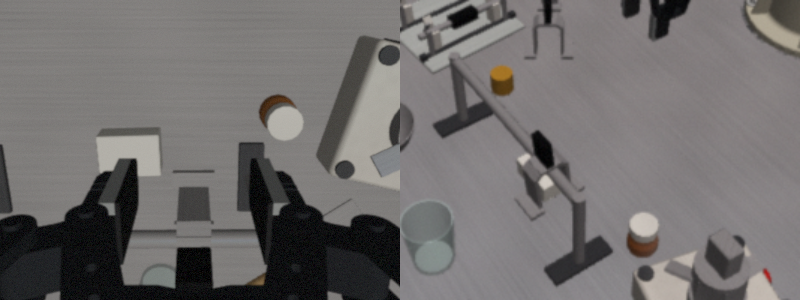

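Clamp a hangs upright over the rail. Next the other two.

Run:
```python
from clamp import *
hang('b',.444,-.186,-34.7,.034)
hang('c',.363,-.310,53.8,-.051)
bot.reach([.35,.0,.35],down(np.radians(0))); bot.dwell(.2); e=cam('scene','s14.png'); t=cam('top','t14.png'); print(get_obs()['time_s'])
cv2.imwrite('pics/m14.png',np.vstack([cv2.resize(e['frame'][120:420,130:480],(700,600))[:,:,::-1]])[:, :])
```

```text
b [ 0.2 -0.1 -0.2] 0.011296322629507822 0.01149609167450337 [ 0.3 -0.5 -1.4]
[ 0.   0.3 -1.7]
contact 0.16 [-1.3  0.8  6.4]
59.4
c [ 0.1  0.6 -0.3] 0.011394636485154049 0.011082812994549118 [-0.5  0.1 -2.3]
[-0.2  0.3 -1.3]
contact 0.158 [-5.4  0.  18.5]
68.85
70.3333
```

View pics/m14.png

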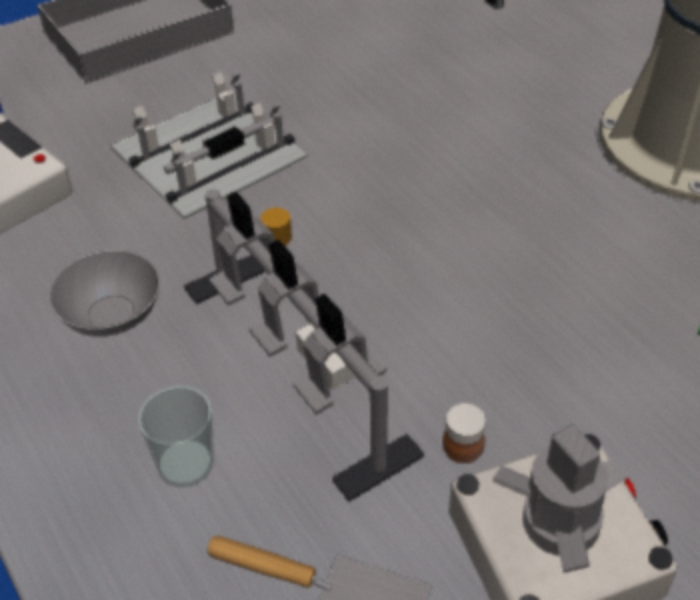

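View pics/t14.png

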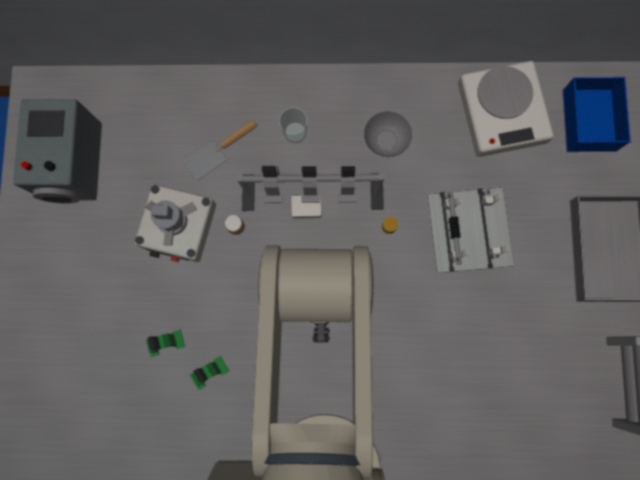

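No other rod is in view: impeller (167,215), rod in its clip (455,228), three clamps on the rail (270–348,172), and the bystanders have not moved.

```bash
python3 -c "
from h import *
print(get_obs()['time_s']); print(hand_in())"
```

```text
70.3333
the job is handed in; nothing more can be done
None
```

I handed the job in at 70 s of the 210 s allowed, with every part placed in the order asked. No check failed or was left in doubt.

- **Impeller:** I read the tooth angle off the wrist camera, so it meshed on the first try without rocking. It stopped 75 mm above where I picked it up, which is the shoulder height.
- **Rod:** there was only one on the bench. I pressed it into clip 1, felt the jaw give at about 4 N and snap over, and it bottomed out at the seat height to within about 1 mm.
- **Clamps:** all three hang upright over the rail between its posts. The gripper met resistance at rail height for each one.

The last scene and top pictures show the impeller home, the rod in its clip and the clamps on the rail. The green look-alikes and the other items look where they were, and I saw no second rod.

The only measurements that disagreed were of the spindle's position: the top camera put it 3–4 mm off in y from the other two. The fit worked with the wrist and scene reading.

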